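# Third hand at the gel caster

## Task

The casting tray lies loose in the gel caster. Loosen the sliding gate's clamp with a quarter turn anticlockwise of its wing knob, slide the gate up so that it pushes the tray squarely home against the fixed end wall, without ramming it, and finish while still holding the gate there with a steady push of about 12 N, so that I can tighten the knob: keep your fingers off the knob at the end and leave it loose, and leave the other things on the bench where they are.

Things in the scene. Friction and masses are not known exactly. Their poses are not given: they have to be found in the camera images.
- caster: gel caster: grey plastic base 310 mm long (its y axis), 140 mm wide (x), standing on four rubber feet that do not slide. Origin: centre of its underside, on the bench. Its floor is 24 mm above the bench, with a slot 10 mm wide along the middle; low side guides (inner faces 54 mm either side of the middle, tops 42 mm above the bench) run along both sides. The gate slides along the caster's +y, towards the end wall.
- endwall: fixed end wall of the caster, at its +y end: white, 106 mm wide, 46 mm tall (top 70 mm above the bench), black rubber gasket on the face to the tray. Origin: foot of the gasket face, at its middle, on the caster's floor; axes as the caster's, the gasket faces -y.
- gate: sliding gate, L-shaped, white plastic: wall 104 mm wide, 15 mm thick with its black gasket, 50 mm tall (top 74 mm above the bench), and behind it a flat foot 60 mm wide, 10 mm thick, 90 mm long. Axes as the caster's. Origin: foot of the gasket face, at its middle, on the caster's floor. It slides along +y, 34 to 62 mm until the tray is home (end stop 8 mm further); held fast by its clamp, once loose it takes 1 to 2 N to slide.
- gate_back (a point): point in the middle of the gate wall's flat back face (the face away from the tray, towards the knob), 54 mm above the bench. A push there along the caster's +y moves the gate.
- knob (a joint): angle of the gate's clamp knob, rad: 0 hard tight, grows anticlockwise seen from above (loosening), end stop at 1.9. It starts at 0 to 0.25; the clamp grips below about 0.7 and is loose above 0.9; it stays where it is left and turns with about 0.2 N m.
- knob_grip (a point): middle of the knob's wing, on the knob's upright axis, 56 mm above the bench: black bar 46 mm long (along this point's y axis), 14 mm wide (x), 20 mm tall (46 to 66 mm above the bench), over the gate's foot (top 34 mm above the bench), 65 mm behind the gate wall's back face. The wing lies along the caster's y axis at knob angle 0. It travels with the gate.
- tray: gel casting tray, loose on the caster's floor between gate and end wall: clear acrylic channel 120 mm long (its y axis, both ends open), 100 mm wide, 28 mm tall (top 52 mm above the bench), floor and side walls 5 mm thick, 0.11 to 0.23 kg. Origin: centre of its underside. It starts 5 to 24 mm short of the end wall. Once home it is a hard stop (yields under 1 mm).
- tray_end (a point): middle of the tray's end edge that meets the end wall, 10 mm above the tray's underside.
- comb: bystander: white gel comb lying flat on the bench, 108 by 33 mm, 5 mm thick. Origin: centre of the underside of its bar.
- petri_dish: bystander: open glass dish, 90 mm wide, 16 mm tall, on the bench. Origin: centre of its underside.
- wash_bottle: bystander: white wash bottle, 70 mm wide, 200 mm tall with its spout, on the bench beyond the end wall. Origin: centre of its underside.
- reagent_bottle: bystander: glass bottle with a screw cap, 64 mm wide, 125 mm tall, on the bench beyond the end wall. Origin: centre of its underside.
Not all that is in view belongs to the job. There is more than one size of the tray; the one meant has the size given above.

How it is judged:
On the way, in this order (a step that is already met when the one before it is completed fails the run):
1. the clamp knob is turned loose while the tray is still short of the end wall (value of joint knob above 0.9 rad and y of tray_end in the frame of endwall below -0.003 m), for 0.2 s.
2. the gate has pushed the tray home on the end wall (y of tray_end in the frame of endwall above -0.002 m and contact force between gate and tray above 2 N), for 0.2 s.
At the end, for the whole second after the job is handed in: Through the last second the robot holds the gate against the tray with 7 to 18 N, the tray stands square (0.03 rad) and home (within 2 mm) on the end wall and bears on it with over 5 N, the knob is loose (over 0.9 rad) and not touched, and the tray is at rest (contact force between gate and tray between 7 and 18 N and contact force between tray and endwall above 5 N and y of tray_end in the frame of endwall above -0.002 m and angle between the y axis of tray and the y axis of endwall, either way round below 0.03 rad and value of joint knob above 0.9 rad and contact force between any of the fingers, the arm and gate above 4 N and contact force between each of the fingers, the arm and knob below 0.1 N and linear speed of tray below 0.01 m/s); the arm keeps its last pose, push and grip.
It fails at once if a bystander is shifted by more than 25 mm (distance of any of comb, petri_dish, wash_bottle, reagent_bottle from where it was at the start of the episode above 0.025 m).
It fails at once if the tray is rammed: over 45 N between gate and tray (contact force between gate and tray above 45 N).
It also fails if it takes over 58 s, if anything falls off the work surface, if the arm or the gripper's body presses on something with over 40 N, if the wrist force passes 120 N, or if a joint passes its speed limit or range.

## Robot

A 6-joint arm with a two-finger parallel gripper is mounted at the origin on the work surface. World frame = base frame: x ahead of the robot, y to its left, z up, the work surface at z = 0. Lengths are in m, angles in rad, forces in N, time in s.
With the tool pointing down it reaches from about 0.35 to 0.975 m from the base axis. Payload 4.9 kg.
Tool frame: the origin (TCP) lies midway between the tips of the shut fingers; the grasp point (between the pads) lies 19 mm behind it; y points along the fingers, z is the direction in which the jaws open and shut, and the axes are right-handed (so a half turn about y gives the same grasp; the last joint's range is limited). The gripper opens to 85 mm and grips with 20 to 120 N. Pads are 22 mm wide; open, the fingers measure 114 mm over their backs; the gripper's body (76 mm by 85 mm) begins 54 mm behind the grasp point. The pads swing forward as they close: fully open they stand 13 mm farther back than shut.
Start: joints at [-1.379, 0.053, 1.613, -0, 1.476, -0.119], TCP at [0.191, -0.595, 0.231] pointing down, gripper open.
Joint ranges: [-3.01, 3.01], [-1.01, 2.22], [0.06, 2.58], [-1.02, 4.17], [0.09, 2.62], [-3.14, 3.14]. Speed limits (rad/s): [2.57, 2.57, 3.14, 3.14, 3.14, 3.14].

## Interface

Orientations are given as a unit quaternion [w, x, y, z].
In Python, from plant import * gives the robot as it stands. The module is installed in compiled form; this text tells all that it offers.
- The arm moves only by the shell command python3 -m crank 'ROWS' [OPENING] [FORCE]. ROWS is JSON, a list of rows, each a list of 2 entries, a list of its own where there are three numbers: the shift along the tool's x, y, z in cm, then the turn about the tool's y in degrees. A call has exactly 8 rows; each row shifts and turns the commanded pose from where the row before left it, along the tool's axes as they then stand; what a row does not reach is not made up. A row lasts 1/8 s, in which the tool goes at most 62.5 mm and 10.7 degrees, less where a joint would pass 70% of its speed; a pose out of reach is approached as far as the arm can. A call with a gripper value outside its range is refused whole. OPENING is the opening, from -1 (shut) to 1 (fully open), set as the call begins (- or left out, the last holds). The fingers move at their own pace and stop on an object; FORCE is the grip in N (left out, the last holds). Time passes only in rows, so rows that do not move let the fingers close, or fill a call up. It gives the time, the measured TCP pose, the force and the opening at its end, in the units of the state.
- observe(): the state, without advancing time (a new reading comes with each control period).
- camera(name): name is "side" or "top"; returns the picture (384x512x3 uint8, red, green, blue); there is no depth.
- get_calibration(name): a dict with "vertical_fov" (degrees; the focal length in pixels is half the picture's height over the tangent of half this angle, whatever the lens; pixels are square), "cx", "cy" (the principal point, pixels), "R" (3x3) and "t" (3): a world point X has camera coordinates R X + t. Camera axes: x right, y down, z forward; pixel columns grow to the right and rows downward; lengths in m; the calibration is good to about 2 mm. A picture is of the moment at which its call begins. get_calibration takes no time and is no camera call.
- close_job(): hands the job in, once; it reports no verdict.
Trained networks look in the newest picture that a camera, given by its name, has taken for a name from the list of things; names that differ only in an ending like _2 or _b are one class to them, and where a whole thing is asked for, a point or a joint stands for the part that bears it (a point fixed in the world has none). Each returns a list of dicts, best first, with "p" (0 to 1); they miss things now and then, are a little off and sometimes report something else, mostly with a low value. They report only what shows in the picture. A call takes as long as a camera call. They do not tell look-alikes from the thing itself.
- spot_in(thing, camera): "at" ([x, y, z] in m, in world coordinates, good to about 4 mm: the middle of the surface that is visible of it).
- masks_of(thing, camera): "pixels" (384x512 bool, what is visible of it).
- tip_of(thing, camera): "at" ([x, y, z] in m, in world coordinates, good to about 4 mm: a listed point, or the origin of a listed thing).
The state is a dict: "time_s": time; "qpos": joint angles; "qd": joint speeds; "effort": joint torques, N m; "eef_pos": TCP position; "tcp_rot": TCP orientation; "force": force on the tool from outside, world axes, zero at the start; "moment": the same for the moment, N m; "opening": opening from 0.0 (shut) to 1.0 (fully open).
Only numpy, scipy, OpenCV 4.12 (cv2) and the standard library are available. Lean on these libraries where they do the work, as an engineer would, in place of code of your own. Each camera call takes 0.05 s, during which the arm holds its last target. There are 200 camera calls.

## Working session

There is one attempt and no reset: what is moved stays moved. The work goes in short steps, Python scripts to look and compute and a shell command to move; the robot and the scene stay as the last step left them, time stands still between calls to the robot, and variables do not carry over. Pictures are saved under pics/ and viewed, about 8 in all and at most 12, crops included, and the job is handed in when it is done.

```bash
mkdir -p pics; cat > h.py <<'E'
from plant import *
import numpy as np, cv2
from scipy.spatial.transform import Rotation as Rn
def cal(n):
    c=get_calibration(n); f=192/np.tan(np.radians(c["vertical_fov"])/2); return c,f,np.array(c["R"]),np.array(c["t"])
def proj(X,n):
    c,f,R,t=cal(n); p=R@np.array(X)+t; return np.array([c["cx"]+f*p[0]/p[2],c["cy"]+f*p[1]/p[2]])
def back(u,v,z,n):
    c,f,R,t=cal(n); o=-R.T@t; d=R.T@np.array([(u-c["cx"])/f,(v-c["cy"])/f,1]); return o+d*(z-o[2])/d[2]
def rot(): 
    q=observe()["tcp_rot"]; return Rn.from_quat([q[1],q[2],q[3],q[0]]).as_matrix()
def save(n,name,s=1,box=None):
    im=camera(n)
    if box: im=im[box[1]:box[3],box[0]:box[2]]
    im=cv2.resize(im,None,fx=s,fy=s,interpolation=cv2.INTER_CUBIC); cv2.imwrite("pics/"+name,im[:,:,::-1])
E
python3 - <<'E'
from h import *
np.set_printoptions(precision=4,suppress=True)
save("top","top0.png",1.5); save("side","side0.png",1.5)
for n in("top","side"):
    print(n,cal(n)[1:]) 
    for th in("caster","endwall","gate","gate_back","knob_grip","tray","tray_end"):
        print(th,[(np.round(d["at"],3),round(d["p"],2)) for d in tip_of(th,n)])
print(rot(),observe())
E
```

```text
top (np.float64(371.4394215221896), array([[-0.187 , -0.9824, -0.0019],
       [-0.9614,  0.1834, -0.2049],
       [ 0.2016, -0.0365, -0.9788]]), array([0.1834, 0.5333, 0.7807]))
caster [(array([ 0.529, -0.053,  0.003]), 0.95)]
endwall [(array([0.55 , 0.083, 0.026]), 0.88)]
gate [(array([ 0.521, -0.089,  0.026]), 0.9)]
gate_back [(array([ 0.524, -0.103,  0.052]), 0.91), (array([0.548, 0.066, 0.037]), 0.57)]
knob_grip [(array([ 0.517, -0.171,  0.059]), 0.6)]
tray [(array([ 0.342, -0.129,  0.002]), 0.97), (array([0.537, 0.01 , 0.023]), 0.71), (array([ 0.725,  0.077, -0.   ]), 0.6)]
tray_end [(array([ 0.377, -0.108,  0.005]), 0.95), (array([0.55 , 0.067, 0.034]), 0.86), (array([0.75 , 0.039, 0.008]), 0.61)]
side (np.float64(348.6196773525507), array([[-0.9939, -0.1104, -0.0071],
       [-0.0745,  0.7148, -0.6953],
       [ 0.0818, -0.6905, -0.7187]]), array([0.5275, 0.0128, 0.8032]))
caster [(array([ 0.528, -0.051, -0.001]), 0.81)]
endwall [(array([0.55 , 0.075, 0.024]), 0.6)]
gate [(array([ 0.528, -0.085,  0.024]), 0.61)]
gate_back [(array([ 0.527, -0.102,  0.056]), 0.68)]
knob_grip [(array([ 0.515, -0.166,  0.052]), 0.59)]
tray [(array([ 0.726,  0.075, -0.001]), 0.95), (array([0.539, 0.006, 0.024]), 0.86), (array([ 0.344, -0.131,  0.003]), 0.81)]
tray_end [(array([0.555, 0.07 , 0.032]), 0.94), (array([ 0.376, -0.104,  0.01 ]), 0.8), (array([0.748, 0.042, 0.007]), 0.6)]
[[-0.9521  0.      0.3058]
 [-0.3058 -0.     -0.9521]
 [-0.     -1.      0.    ]] {'time_s': 0.8, 'qpos': array([-1.379 ,  0.0526,  1.6129,  0.    ,  1.476 , -0.119 ]), 'qd': array([ 0.0012, -0.0007, -0.001 ,  0.0008, -0.0004,  0.0001]), 'effort': array([ -0.001 , -39.3644, -37.0442,  -0.0001,   0.0004,  -0.    ]), 'eef_pos': array([ 0.1911, -0.595 ,  0.2313]), 'tcp_rot': array([-0.1095,  0.1094, -0.6986,  0.6986]), 'force': array([ 0.164 ,  0.2158, -0.1914]), 'moment': array([0.0247, 0.0098, 0.0062]), 'opening': 0.9981963107002814}
```

View pics/top0.png

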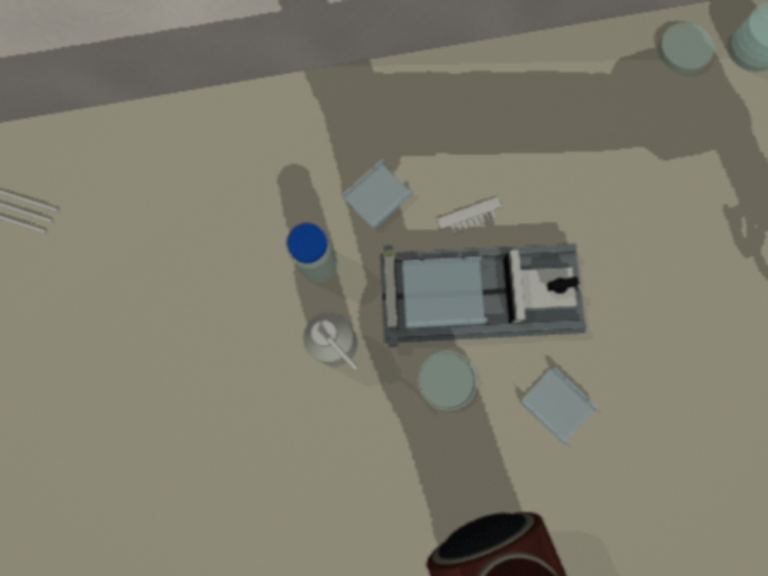

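View pics/side0.png

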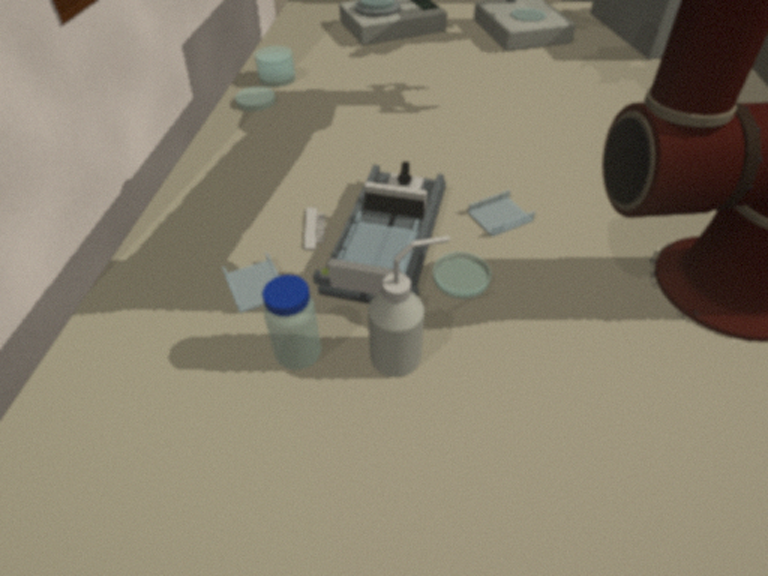

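In top0 (1.5× px) there are three trays. One is in the caster at (445,292). Two loose ones lie on the bench, at (377,193) and (560,403), and both look shorter. The wing knob is at (563,284), the gate wall at (516,286) and the end wall at (390,290). Next I measure the knob angle and the caster yaw, and confirm the tray in a crop.

```bash
python3 - <<'E'
from h import *
np.set_printoptions(precision=4,suppress=True)
save("top","crop1.png",4,(245,150,400,235))
def axis(th,n,z,near=None):
    for d in masks_of(th,n)[:3]:
        v,u=np.nonzero(d["pixels"]); P=np.array([back(a,b,z,n)[:2] for a,b in zip(u,v)])
        m=P.mean(0); w,V=np.linalg.eigh(np.cov(P.T)); a=V[:,1]*np.sign(V[1,1])
        r=cv2.minAreaRect(P.astype(np.float32)*1000)
        print(th,n,round(d["p"],2),len(u),m,"axis yaw from +y deg",np.degrees(np.arctan2(-a[0],a[1])),"rect",np.round(r[0],1),np.round(r[1],1),round(r[2],1))
for n in("top","side"):
    axis("caster",n,.035); axis("tray",n,.052 ); axis("knob_grip",n,.06); axis("knob",n,.06); axis("gate",n,.05)
for n in("top","side"):
  for i in range(3):
    camera(n)
    for th in("gate_back","knob_grip","endwall"):
        print(n,th,[np.round(d["at"],4) for d in tip_of(th,n)[:1]])
E
```

```text
Traceback (most recent call last):
  File "h.py", line 9, in back
    c,f,R,t=cal(n); o=-R.T@t; d=R.T@np.array([(u-c["cx"])/f,(v-c["cy"])/f,1]); return o+d*(z-o[2])/d[2]
            ~~~^^^
  File "h.py", line 5, in cal
    c=get_calibration(n); f=192/np.tan(np.radians(c["vertical_fov"])/2); return c,f,np.array(c["R"]),np.array(c["t"])
ValueError: time passes only in moves, steps and waits
```

View pics/crop1.png

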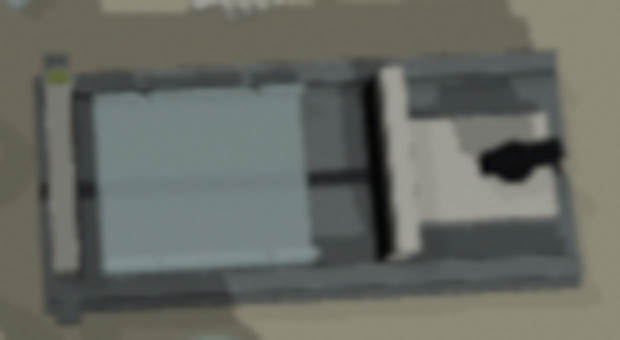

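The crop shows the tray in the caster, spanning about (95–310, 90–270) px, filling the channel width between the guides. It is the full-size one and stands clear of both the end wall and the gate. The wing runs from (480,163) to (565,150). I'll cache the calibration and rerun.

```bash
sed -i 's/^def cal(n):/import functools\n@functools.lru_cache\ndef cal(n):/' h.py; python3 - <<'E'
from h import *
np.set_printoptions(precision=4,suppress=True)
camera("top");camera("side")
def axis(th,n,z):
    for d in masks_of(th,n)[:3]:
        v,u=np.nonzero(d["pixels"]); P=np.array([back(a,b,z,n)[:2] for a,b in zip(u,v)])
        m=P.mean(0); w,V=np.linalg.eigh(np.cov(P.T)); a=V[:,1]*np.sign(V[1,1])
        r=cv2.minAreaRect(P.astype(np.float32)*1000)
        print(th,n,round(d["p"],2),len(u),m,"yaw",np.degrees(np.arctan2(-a[0],a[1])),"rect",np.round(r[0],1),np.round(r[1],1),round(r[2],1))
for n in("top","side"):
    axis("caster",n,.035); axis("tray",n,.052 ); axis("knob",n,.06)
for n in("top","side"):
  for i in range(3):
    camera(n)
    for th in("gate_back","knob_grip","endwall"):
        print(n,th,[np.round(d["at"],4) for d in tip_of(th,n)[:1]])
# knob wing ends from crop
a=back(245+480/4,150+163/4,.062,"top");b=back(245+565/4,150+150/4,.062,"top");print(a,b,np.degrees(np.arctan2(-(a-b)[0],(a-b)[1])))
# foot/side guide edges: guide outer top edge
for p,q in (((40,320),(580,282)),((75,75),(555,52))):
  a=back(245+p[0]/4,150+p[1]/4,.035,"top");b=back(245+q[0]/4,150+q[1]/4,.035,"top");print(a,b,np.degrees(np.arctan2(-(a-b)[0],(a-b)[1])))
print(observe()["time_s"])
E
```

```text
caster top 0.66 5651 [ 0.5224 -0.0739] yaw -6.743879707918242 rect [531.5 -52.6] [306.6 157.3] 82.0
tray top 0.97 1126 [0.7084 0.0778] yaw 36.76020696073072 rect [709.   77.6] [77.5 86.2] 33.9
tray top 0.86 2387 [0.537  0.0081] yaw -9.626875468407752 rect [538.5   7.6] [121.  105.9] 82.4
tray top 0.72 1342 [ 0.3439 -0.1213] yaw -60.4747815440418 rect [ 343.5 -121.3] [85.9 74.5] 34.4
knob top 0.59 137 [ 0.5128 -0.1688] yaw 3.2735737119472073 rect [ 511.6 -169.7] [44.6 19.3] 85.7
caster side 0.66 3614 [ 0.5371 -0.0443] yaw -12.852456571716994 rect [535.3 -57.7] [362.3 160.4] 82.5
caster side 0.64 315 [ 0.6519 -0.0284] yaw 10.554000930947435 rect [651.6 -31. ] [ 30.8 105.7] 9.6
tray side 0.9 802 [0.71  0.116] yaw 2.4524107801521686 rect [704.5 113.4] [73.6 96.9] 32.9
tray side 0.67 1225 [0.5418 0.0144] yaw 86.44622119639541 rect [538.7   5.9] [122.  106.7] 82.7
tray side 0.62 847 [ 0.3532 -0.0769] yaw -9.416371831957672 rect [351.3 -81.1] [97.1 92.4] 33.8
knob side 0.53 105 [ 0.5154 -0.1587] yaw 2.377678164005954 rect [ 516.1 -161. ] [20.8 67.8] 5.4
top gate_back [array([ 0.5228, -0.101
[... 337 characters left out ...]
l [array([0.551 , 0.0795, 0.022 ])]
side gate_back [array([ 0.5253, -0.1031,  0.0524])]
side knob_grip [array([ 0.5178, -0.1667,  0.0561])]
side endwall [array([0.5506, 0.0814, 0.0243])]
side gate_back [array([ 0.5239, -0.1063,  0.052 ])]
side knob_grip [array([ 0.5159, -0.1665,  0.0518])]
side endwall [array([0.5482, 0.077 , 0.0227])]
side gate_back [array([ 0.5253, -0.1028,  0.0523])]
side knob_grip [array([ 0.5155, -0.1671,  0.0516])]
side endwall [array([0.5518, 0.0784, 0.0239])]
[ 0.5135 -0.1451  0.062 ] [ 0.5118 -0.1935  0.062 ] -1.9918584311766716
[0.4762 0.1122 0.035 ] [ 0.4401 -0.1925  0.035 ] -6.764512034374603
[0.613  0.0659 0.035 ] [ 0.5739 -0.2128  0.035 ] -7.969869981405336
2.5
```

```bash
python3 -m crank '[[[-5,0.5,-3.5],0],[[-5,0.5,-3.5],0],[[-5,0.5,-3.5],0],[[-5,0.5,-3.5],0],[[-5,0.5,-3.5],0],[[-5,0.5,-3.5],0],[[-5,0.5,-3.5],0],[[-5,0.5,-3.5],0]]' 0.1 40; python3 -m crank '[[[0,0,0],-9.2],[[0,0,0],-9.2],[[0,0,0],-9.2],[[0,0,0],-9.2],[[0,0,0],-9.2],[[0,0,0],-9.2],[[0,0,0],-9.2],[[0,0,0],-9.2]]'
cat > go.py <<'E'
from h import *
import sys
# print shift in tool axes (cm) to target TCP, and tool-z heading
def go(*T):
    o=observe();R=rot();print("t",o["time_s"],"tcp",np.round(o["eef_pos"],4),"shift cm",np.round(R.T@(np.array(T)-o["eef_pos"])*100,2),"z heading",round(np.degrees(np.arctan2(R[1,2],R[0,2])),2),"ydown",np.round(R[:,1],3),"F",np.round(o["force"],2),"M",np.round(o["moment"],2),"open",round(o["opening"],3),"q",np.round(o["qpos"],2))
go(*map(float,sys.argv[1:]))
E
python3 go.py 0.516 -0.168 0.12
```

```text
time_s: 3.5
eef_pos: [0.4874, -0.2045, 0.1916]
tcp_rot: [-0.11, 0.109, -0.698, 0.699]
force: [0.9, -0.1, 0.3]
opening: 0.55
time_s: 4.5
eef_pos: [0.4864, -0.2061, 0.1914]
tcp_rot: [0.507, -0.507, 0.492, -0.493]
force: [-0.5, -0.1, -0.1]
opening: 0.548
t 4.5 tcp [ 0.4864 -0.2061  0.1914] shift cm [-3.72  7.14  3.08] z heading 1.71 ydown [ 0. -0. -1.] F [-0.5  -0.14 -0.05] M [-0.02  0.07  0.03] open 0.548 q [-0.54 -0.15  1.88  0.    1.42 -0.57]
```

```bash
python3 -m crank '[[[-0.9,1.5,0.7],0],[[-0.9,1.5,0.8],0],[[-0.9,1.5,0.8],0],[[-1,1.5,0.8],0],[[0,1.1,0],0],[[0,0,0],0],[[0,0,0],0],[[0,0,0],0]]'
python3 go.py 0.516 -0.168 0.044; python3 - <<'E'
from h import *
save("top","near1.png",4,(300,140,420,240))
for n in("top","side"):
    camera(n)
    for th in("knob_grip","gate_back"): print(n,th,[(np.round(d["at"],4),round(d["p"],2)) for d in tip_of(th,n)[:2]])
E
```

```text
time_s: 5.5
eef_pos: [0.5168, -0.1689, 0.1212]
tcp_rot: [0.506, -0.506, 0.493, -0.494]
force: [-0.3, -0.1, 0.3]
opening: 0.552
t 5.5 tcp [ 0.5168 -0.1689  0.1212] shift cm [-0.1   7.72 -0.09] z heading 1.37 ydown [ 0.001 -0.001 -1.   ] F [-0.32 -0.14  0.35] M [ 0.03 -0.01 -0.  ] open 0.552 q [-0.45 -0.05  1.9  -0.    1.28 -0.48]
top knob_grip [(array([ 0.5146, -0.1704,  0.0571]), 0.52)]
top gate_back [(array([ 0.5258, -0.1007,  0.056 ]), 0.79), (array([ 0.4051,  0.0243, -0.0035]), 0.65)]
side knob_grip [(array([ 0.5168, -0.1676,  0.0518]), 0.61)]
side gate_back [(array([ 0.5232, -0.1024,  0.0511]), 0.63)]
```

View pics/near1.png

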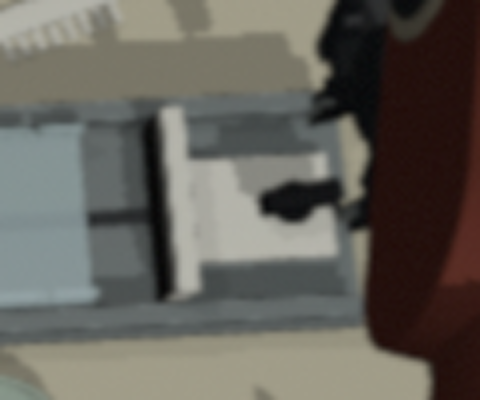

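near1 shows the wing at (260–340, 200) px, with the fingers coming in at the right, straddling its line at about (320,105) and (355,215). The pose agrees with the detections, so I descend, then close.

```bash
python3 -m crank '[[[-0.1,1.2,-0.1],0],[[0,1.2,0],0],[[0,1.2,0],0],[[0,1.2,0],0],[[0,1.2,0],0],[[0,1,0],0],[[0,0.6,0],0],[[0,0,0],0]]'; python3 -m crank '[[[0,0,0],0],[[0,0,0],0],[[0,0,0],0],[[0,0,0],0],[[0,0,0],0],[[0,0,0],0],[[0,0,0],0],[[0,0,0],0]]' -1 40;python3 go.py 0.516 -0.168 0.044
```

```text
time_s: 6.85
eef_pos: [0.5151, -0.1673, 0.0438]
tcp_rot: [-0.506, 0.506, -0.494, 0.494]
force: [0.2, -0.3, 1.0]
opening: 0.55
time_s: 7.85
eef_pos: [0.5148, -0.1676, 0.0451]
tcp_rot: [-0.506, 0.507, -0.494, 0.493]
force: [-5.6, 0.6, 5.1]
opening: 0.256
t 7.85 tcp [ 0.5148 -0.1676  0.0451] shift cm [0.04 0.11 0.12] z heading 1.42 ydown [-0.002 -0.    -1.   ] F [-5.65  0.65  5.14] M [0.04 0.99 0.  ] open 0.256 q [-0.45  0.05  1.95 -0.    1.15 -0.48]
```

The opening stopped at 22 mm, not the 14 mm of the wing. The tips may be pinching a hub just under the wing, so I regrip 6 mm higher.

```bash
python3 -m crank '[[[0,0,0],0],[[0,0,0],0],[[0,0,0],0],[[0,-0.3,-0.1],0],[[0,-0.3,0],0],[[0,0,0],0],[[0,0,0],0],[[0,0,0],0]]' 0 40; python3 -m crank '[[[0,0,0],0],[[0,0,0],0],[[0,0,0],0],[[0,0,0],0],[[0,0,0],0],[[0,0,0],0],[[0,0,0],0],[[0,0,0],0]]' -1 40;python3 go.py 0.516 -0.168 0.044; python3 - <<'E'
from h import *
save("side","grip2.png",5,(220,80,330,170))
E
```

```text
time_s: 8.85
eef_pos: [0.5143, -0.1674, 0.0502]
tcp_rot: [-0.506, 0.506, -0.494, 0.494]
force: [0.4, -0.3, 0.2]
opening: 0.501
time_s: 9.85
eef_pos: [0.5146, -0.1674, 0.0504]
tcp_rot: [0.506, -0.506, 0.494, -0.494]
force: [1.6, 0.6, 0.6]
opening: 0.152
t 9.85 tcp [ 0.5146 -0.1674  0.0504] shift cm [0.06 0.64 0.14] z heading 1.41 ydown [ 0. -0. -1.] F [1.63 0.56 0.58] M [ 0.12 -0.25 -0.16] open 0.152 q [-0.45  0.04  1.95  0.    1.15 -0.48]
```

View pics/grip2.png

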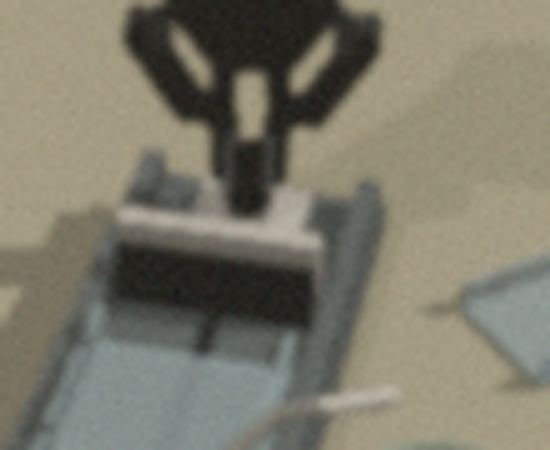

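Now the wing is gripped at 13 mm. grip2 shows both pads on the wing at (245,165) px, clear of the gate wall. I turn it anticlockwise by a quarter.

```bash
python3 -m crank '[[[0,0,0],-5.5],[[0,0,0],-5.5],[[0,0,0],-5.5],[[0,0,0],-5.5],[[0,0,0],-5.5],[[0,0,0],-5.5],[[0,0,0],-5.5],[[0,0,0],-5.5]]' -1 60; python3 go.py 0.5146 -0.1674 0.05;  python3 -m crank '[[[0,0,0],-6],[[0,0,0],-6],[[0,0,0],-6],[[0,0,0],-6],[[0,0,0],-6],[[0,0,0],-6],[[0,0,0],-6],[[0,0,0],0]]' -1 60; python3 go.py 0.5146 -0.1674 0.05
```

```text
time_s: 10.9
eef_pos: [0.5139, -0.1677, 0.0506]
tcp_rot: [-0.654, 0.655, -0.268, 0.267]
force: [-2.2, 0.6, 3.0]
opening: 0.145
t 10.9 tcp [ 0.5139 -0.1677  0.0506] shift cm [0.03 0.06 0.07] z heading 45.59 ydown [-0.002 -0.    -1.   ] F [-2.23  0.59  2.98] M [-0.07  0.32 -0.21] open 0.145 q [-0.45  0.04  1.95 -0.    1.16 -1.25]
time_s: 11.9
eef_pos: [0.5137, -0.1679, 0.0506]
tcp_rot: [-0.707, 0.707, -0.017, 0.015]
force: [-4.6, -0.5, 4.4]
opening: 0.145
t 11.9 tcp [ 0.5137 -0.1679  0.0506] shift cm [0.09 0.06 0.05] z heading 87.4 ydown [-0.002 -0.001 -1.   ] F [-4.62 -0.52  4.36] M [-0.16  0.7   0.22] open 0.145 q [-0.45  0.04  1.95 -0.    1.16 -1.98]
```

```bash
python3 -m crank '[[[0,0,0],0],[[0,0,0],0],[[0,0,0],0],[[0,-1,0],0],[[0,-1.5,0],0],[[0,-1.5,0],0],[[0,-1.5,0],0],[[0,-0.5,0],0]]' 0 40; python3 -m crank '[[[0,0,0],10.6],[[0,0,0],10.6],[[0,0,0],10.6],[[0,0,0],10.6],[[0,0,0],10.6],[[0,0,0],10.6],[[0,0,0],10.6],[[0,0,0],10.6]]' -1 40; python3 -m crank '[[[0,0,0],10.4],[[0,0,0],0],[[0,0,0],0],[[0,0,0],0],[[0,0,0],0],[[0,0,0],0],[[0,0,0],0],[[0,0,0],0]]'; python3 - <<'E'
from h import *
save("top","after.png",4,(245,140,400,240))
for n in("top","side"):
    camera(n)
    for th in("knob_grip","gate_back"): print(n,th,[(np.round(d["at"],4),round(d["p"],2)) for d in tip_of(th,n)[:2]])
E
python3 go.py 0.520 -0.128 0.105
```

```text
time_s: 12.9
eef_pos: [0.5153, -0.1678, 0.1124]
tcp_rot: [-0.706, 0.707, -0.015, 0.017]
force: [-0.5, -0.6, -0.9]
opening: 0.504
time_s: 13.9
eef_pos: [0.5141, -0.1673, 0.1101]
tcp_rot: [-0.51, 0.51, -0.49, 0.49]
force: [0.3, -0.1, -0.4]
opening: -0.001
time_s: 14.9
eef_pos: [0.5144, -0.1674, 0.1103]
tcp_rot: [0.465, -0.465, 0.533, -0.533]
force: [-0.4, -0.0, 0.3]
opening: 0.001
top knob_grip [(array([ 0.5152, -0.1719,  0.0569]), 0.59)]
top gate_back [(array([ 0.5245, -0.1013,  0.0539]), 0.62)]
side knob_grip [(array([ 0.5144, -0.1667,  0.0545]), 0.57), (array([ 0.6265,  0.1903, -0.0012]), 0.42)]
side gate_back [(array([ 0.5249, -0.1037,  0.0542]), 0.6)]
t 15.25 tcp [ 0.5144 -0.1674  0.1103] shift cm [-3.98  0.53  0.02] z heading -7.79 ydown [-0. -0. -1.] F [ 0.28 -0.82  0.22] M [0.03 0.04 0.05] open -0.002 q [-0.45 -0.04  1.92 -0.    1.27 -0.32]
```

View pics/after.png

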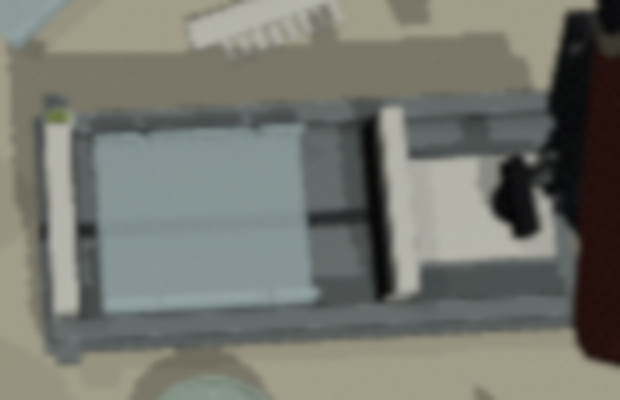

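The wing (490–535, 155–235 px) now lies across the caster, about 95° from its y axis, so it is loose. The tray still has gaps at both ends. Next I go down between the knob and the wall.

```bash
python3 -m crank '[[[-1.3,0,0.1],0],[[-1.3,0,0],0],[[-1.2,0,0],0],[[0,1.6,0],0],[[0,1.6,0],0],[[0,1.6,0],0],[[0,1.6,0],0],[[0,0,0],0]]' -1 40; python3 -m crank '[[[-0.4,0,0],0],[[-0.4,0,0],0],[[-0.4,0,0],0],[[0,0,0],0],[[0,0,0],0],[[-0.1,0,0],0],[[-0.1,0,0],0],[[0,0,0],0]]'; python3 go.py 0.5247 -0.1025 0.046
```

```text
time_s: 16.25
eef_pos: [0.519, -0.1295, 0.0439]
tcp_rot: [0.464, -0.465, 0.534, -0.532]
force: [-0.5, 0.3, 0.4]
opening: -0.001
time_s: 17.25
eef_pos: [0.5224, -0.116, 0.0463]
tcp_rot: [0.465, -0.465, 0.533, -0.533]
force: [-0.2, 0.1, 0.2]
opening: 0.0
t 17.25 tcp [ 0.5224 -0.116   0.0463] shift cm [-1.37  0.03  0.04] z heading -7.79 ydown [-0.  0. -1.] F [-0.21  0.05  0.22] M [ 0.   -0.01  0.01] open 0.0 q [-0.36  0.03  1.96  0.    1.15 -0.22]
```

```bash
python3 -m crank '[[[-0.1,0,0],0],[[-0.2,0,0],0],[[-0.3,0,0],0],[[-0.3,0,0],0],[[-0.3,0,0],0],[[-0.3,0,0],0],[[-0.3,0,0],0],[[-0.3,0,0],0]]'; python3 go.py 0.5247 -0.1025 0.046;  python3 - <<'E'
from h import *
for n in("top","side"):
    camera(n)
    for th in("knob_grip","gate_back","gate","endwall"): print(n,th,[(np.round(d["at"],4),round(d["p"],2)) for d in tip_of(th,n)[:1]])
E
```

```text
time_s: 18.25
eef_pos: [0.5253, -0.095, 0.0463]
tcp_rot: [-0.465, 0.465, -0.533, 0.533]
force: [0.3, -2.0, -1.8]
opening: -0.002
t 18.25 tcp [ 0.5253 -0.095   0.0463] shift cm [0.75 0.03 0.04] z heading -7.79 ydown [ 0. -0. -1.] F [ 0.32 -1.96 -1.83] M [-0.18 -0.02 -0.01] open -0.002 q [-0.32  0.03  1.97 -0.    1.15 -0.18]
top knob_grip []
top gate_back [(array([ 0.5268, -0.0824,  0.0539]), 0.96)]
top gate [(array([ 0.5269, -0.0693,  0.0251]), 0.81)]
top endwall [(array([0.5484, 0.0815, 0.0263]), 0.82)]
side knob_grip []
side gate_back [(array([ 0.5268, -0.0832,  0.0563]), 0.81)]
side gate [(array([ 0.528 , -0.0649,  0.0233]), 0.81)]
side endwall [(array([0.5493, 0.0806, 0.0233]), 0.72)]
```

```bash
python3 -m crank '[[[-0.2,0,0],0],[[-0.2,0,0],0],[[-0.2,0,0],0],[[-0.2,0,0],0],[[-0.2,0,0],0],[[-0.2,0,0],0],[[-0.2,0,0],0],[[-0.2,0,0],0]]';python3 go.py 0.5247 -0.1025 0.046;  python3 -m crank '[[[-0.1,0,0],0],[[-0.1,0,0],0],[[-0.1,0,0],0],[[-0.1,0,0],0],[[-0.1,0,0],0],[[0,0,0],0],[[0,0,0],0],[[0,0,0],0]]'; python3 go.py 0.5247 -0.1025 0.046;  python3 - <<'E'
from h import *
save("top","push1.png",4,(245,140,400,240))
for n in("top","side"):
    camera(n)
    for th in("tray_end","gate_back","gate","endwall"): print(n,th,[(np.round(d["at"],4),round(d["p"],2)) for d in tip_of(th,n)[:3] if .45<d["at"][0]<.6])
E
```

```text
time_s: 19.75
eef_pos: [0.5275, -0.0793, 0.0463]
tcp_rot: [-0.465, 0.465, -0.533, 0.533]
force: [0.3, -2.0, -0.4]
opening: -0.0
t 19.75 tcp [ 0.5275 -0.0793  0.0463] shift cm [2.34 0.03 0.04] z heading -7.79 ydown [ 0. -0. -1.] F [ 0.34 -2.03 -0.44] M [-0.25  0.    0.01] open -0.0 q [-0.29  0.03  1.97 -0.    1.15 -0.15]
time_s: 20.75
eef_pos: [0.5282, -0.0743, 0.0463]
tcp_rot: [0.465, -0.465, 0.533, -0.533]
force: [0.1, -1.5, -0.4]
opening: -0.003
t 20.75 tcp [ 0.5282 -0.0743  0.0463] shift cm [2.84 0.03 0.04] z heading -7.8 ydown [ 0.  0. -1.] F [ 0.11 -1.51 -0.45] M [-0.22 -0.04 -0.05] open -0.003 q [-0.28  0.03  1.97  0.    1.15 -0.14]
top tray_end []
top gate_back [(array([ 0.5288, -0.0609,  0.0532]), 0.78), (array([ 5.308e-01, -5.150e-02, -3.000e-04]), 0.57)]
top gate [(array([0.4949, 0.182 , 0.0053]), 0.72), (array([ 0.5261, -0.052 ,  0.0243]), 0.66), (array([ 0.5304, -0.0537,  0.0012]), 0.4)]
top endwall [(array([0.551 , 0.0786, 0.0276]), 0.84)]
side tray_end [(array([0.5527, 0.0689, 0.033 ]), 0.83)]
side gate_back [(array([ 0.5292, -0.0626,  0.0525]), 0.95)]
side gate [(array([ 0.5294, -0.0462,  0.0256]), 0.94)]
side endwall [(array([0.5546, 0.0779, 0.0227]), 0.92)]
```

View pics/push1.png

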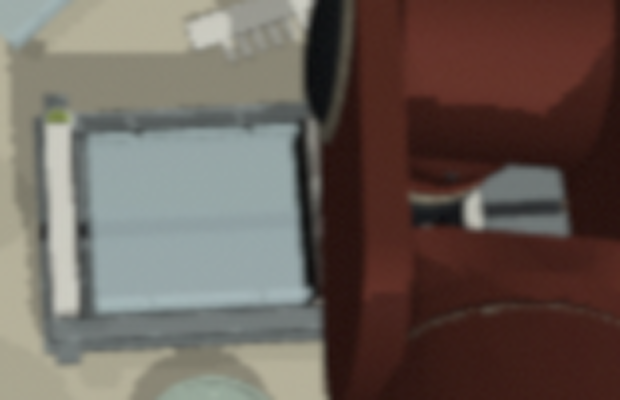

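push1 shows the gate's black gasket touching the tray at about (303,210) px. A gap of roughly 6–8 mm to the end wall remains at (75–90, 215). I continue gently.

```bash
python3 -m crank '[[[-0.05,0,0],0],[[-0.05,0,0],0],[[-0.05,0,0],0],[[-0.05,0,0],0],[[-0.05,0,0],0],[[-0.05,0,0],0],[[-0.05,0,0],0],[[-0.05,0,0],0]]';python3 go.py 0.5247 -0.1025 0.046;python3 -m crank '[[[-0.05,0,0],0],[[-0.05,0,0],0],[[-0.05,0,0],0],[[-0.05,0,0],0],[[0,0,0],0],[[0,0,0],0],[[0,0,0],0],[[0,0,0],0]]';python3 go.py 0.5247 -0.1025 0.046
```

```text
time_s: 22.3
eef_pos: [0.5286, -0.0704, 0.0463]
tcp_rot: [0.465, -0.465, 0.533, -0.533]
force: [-1.5, -2.3, 0.7]
opening: 0.002
t 22.3 tcp [ 0.5286 -0.0704  0.0463] shift cm [3.23 0.03 0.05] z heading -7.79 ydown [-0.  0. -1.] F [-1.53 -2.25  0.7 ] M [-0.43  0.18  0.03] open 0.002 q [-0.27  0.03  1.97 -0.    1.15 -0.14]
time_s: 23.3
eef_pos: [0.529, -0.0684, 0.0463]
tcp_rot: [0.465, -0.465, 0.533, -0.533]
force: [-1.1, -1.8, -0.1]
opening: 0.001
t 23.3 tcp [ 0.529  -0.0684  0.0463] shift cm [3.44 0.03 0.04] z heading -7.79 ydown [ 0.  0. -1.] F [-1.15 -1.76 -0.08] M [-0.25  0.22  0.01] open 0.001 q [-0.27  0.03  1.97  0.    1.15 -0.13]
```

```bash
python3 -m crank '[[[-0.05,0,0],0],[[-0.05,0,0],0],[[-0.05,0,0],0],[[-0.05,0,0],0],[[0,0,0],0],[[0,0,0],0],[[0,0,0],0],[[0,0,0],0]]';python3 go.py 0.5247 -0.1025 0.046
```

```text
time_s: 24.3
eef_pos: [0.5292, -0.0664, 0.0463]
tcp_rot: [0.465, -0.465, 0.533, -0.533]
force: [-1.6, -1.8, 0.5]
opening: 0.002
t 24.3 tcp [ 0.5292 -0.0664  0.0463] shift cm [3.64 0.03 0.04] z heading -7.79 ydown [-0.  0. -1.] F [-1.58 -1.78  0.54] M [-0.2   0.2   0.04] open 0.002 q [-0.26  0.03  1.97  0.    1.15 -0.13]
```

```bash
python3 -m crank '[[[-0.05,0,0],0],[[-0.05,0,0],0],[[-0.05,0,0],0],[[-0.05,0,0],0],[[0,0,0],0],[[0,0,0],0],[[0,0,0],0],[[0,0,0],0]]';python3 go.py 0.5247 -0.1025 0.046; python3 - <<'E'
from h import *
save("top","push2.png",5,(245,150,345,240))
E
```

```text
time_s: 25.3
eef_pos: [0.5292, -0.0664, 0.0464]
tcp_rot: [-0.464, 0.466, -0.532, 0.534]
force: [-2.5, -9.3, 0.5]
opening: -0.003
t 25.3 tcp [ 0.5292 -0.0664  0.0464] shift cm [3.64 0.05 0.04] z heading -7.78 ydown [-0.001 -0.004 -1.   ] F [-2.49 -9.34  0.46] M [-1.4   0.44 -0.05] open -0.003 q [-0.26  0.03  1.97 -0.    1.15 -0.12]
```

View pics/push2.png

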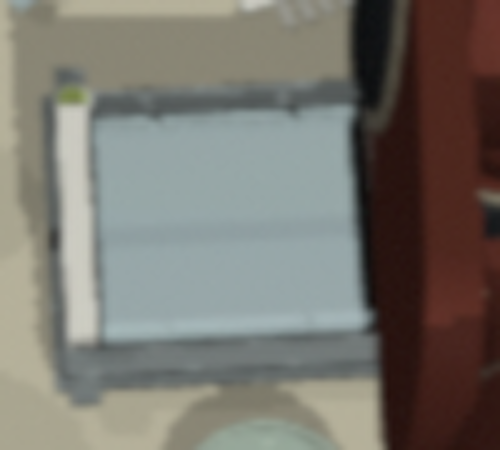

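Home: push2 shows the tray's left end flush and parallel with the end wall at (97,115)–(103,340) px, and the force has stepped to 9.6 N at about 4 N/mm. I add about 0.8 mm.

```bash
python3 -m crank '[[[-0.04,0,0],0],[[-0.04,0,0],0],[[0,0,0],0],[[0,0,0],0],[[0,0,0],0],[[0,0,0],0],[[0,0,0],0],[[0,0,0],0]]';python3 go.py 0.5247 -0.1025 0.046;python3 -m crank '[[[0,0,0],0],[[0,0,0],0],[[0,0,0],0],[[0,0,0],0],[[0,0,0],0],[[0,0,0],0],[[0,0,0],0],[[0,0,0],0]]';python3 go.py 0.5247 -0.1025 0.046
```

```text
time_s: 26.35
eef_pos: [0.5292, -0.0664, 0.0464]
tcp_rot: [-0.463, 0.466, -0.532, 0.534]
force: [-3.4, -11.8, 0.2]
opening: 0.001
t 26.35 tcp [ 0.5292 -0.0664  0.0464] shift cm [3.64 0.06 0.04] z heading -7.77 ydown [-0.001 -0.005 -1.   ] F [ -3.42 -11.8    0.23] M [-1.78  0.47  0.03] open 0.001 q [-0.26  0.03  1.97 -0.01  1.15 -0.12]
time_s: 27.35
eef_pos: [0.5292, -0.0664, 0.0464]
tcp_rot: [-0.463, 0.466, -0.532, 0.534]
force: [-3.4, -12.4, 0.4]
opening: -0.002
t 27.35 tcp [ 0.5292 -0.0664  0.0464] shift cm [3.64 0.06 0.04] z heading -7.77 ydown [-0.001 -0.005 -1.   ] F [ -3.39 -12.38   0.39] M [-1.79  0.51 -0.01] open -0.002 q [-0.26  0.03  1.97 -0.01  1.15 -0.12]
```

```bash
python3 - <<'E'
from h import *
save("side","final.png",5,(200,90,330,205))
for th in("tray","endwall","gate","gate_back","knob_grip"): print(th,[(np.round(d["at"],4),round(d["p"],2)) for d in tip_of(th,"side")[:3] if .45<d["at"][0]<.6])
E
```

```text
tray [(array([0.5408, 0.0171, 0.0253]), 0.94)]
endwall []
gate [(array([ 0.5327, -0.0393,  0.0234]), 0.74)]
gate_back [(array([ 0.5307, -0.0565,  0.0523]), 0.89)]
knob_grip []
```

View pics/final.png

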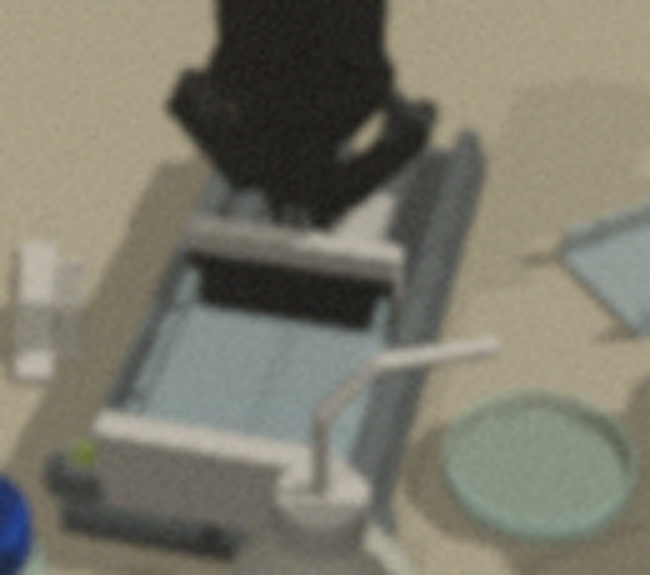

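The side view shows the shut fingers on the gate's back at (295,215) px, the gate on the tray, and the dish, comb and bottles in place. Handing in.

```bash
python3 go.py 0.5247 -0.1025 0.046; python3 -c "
from plant import *
print(close_job())"
```

```text
t 27.65 tcp [ 0.5292 -0.0664  0.0463] shift cm [3.64 0.05 0.04] z heading -7.77 ydown [-0.001 -0.005 -1.   ] F [ -3.59 -11.23   0.88] M [-1.81  0.5   0.02] open -0.0 q [-0.26  0.03  1.97 -0.01  1.15 -0.12]
the job is handed in; nothing more can be done
None
```

I loosened the clamp, slid the gate up until the tray was home on the end wall, and handed the job in at 27.7 s (limit 58 s) while still pushing on the gate.

- **Knob:** I turned the wing anticlockwise by 86°, to an estimated 1.66 rad. The first grip stopped at 22 mm instead of the wing's 14 mm, so I regripped 6 mm higher before turning. A picture taken after release shows the wing lying across the caster.
- **Push:** The gate moved with 1.5–3 N until the tray met the end wall, where the force rose to 9.6 N. I then added 0.8 mm. The last three readings along the caster were 12.1, 12.7 and 11.6 N. That leaves roughly 10–11 N on the tray after gate friction.
- **Tray:** The top picture, taken as the tray came home, shows it flush and square against the end wall. The network's last tray position would leave it about 4 mm short, which is within the networks' stated error of about 4 mm. I trusted the force step and the picture.
- **Not checked at the end:** The knob was hidden under the gripper, so I could not see it in the last picture. By position, the fingers are about 30 mm clear of the wing.
- **Bystanders:** The dish, the comb and the parts of the two bottles in view looked unmoved in the last picture; I did not measure their positions.

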